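# Open the twist-lock cap of a rain gauge of unknown hand

## Robot

A 6-joint arm with a two-finger parallel gripper is mounted at the origin on the work surface. World frame = base frame: x ahead of the robot, y to its left, z up, the work surface at z = 0. Lengths are in m, angles in rad, forces in N, time in s.
With the tool pointing down it reaches from about 0.3 to 0.775 m from the base axis. Payload 14.6 kg.
Tool frame: the origin (TCP) lies midway between the tips of the shut fingers; the grasp point (between the pads) lies 19 mm behind it; x points along the fingers, y is the direction in which the jaws open and shut, and the axes are right-handed (so a half turn about x gives the same grasp; the last joint's range is limited). The gripper opens to 85 mm and grips with 20 to 120 N. Pads are 22 mm wide; open, the fingers measure 114 mm over their backs; the gripper's body (76 mm by 85 mm) begins 54 mm behind the grasp point. The pads swing forward as they close: fully open they stand 13 mm farther back than shut.
Start: joints at [1.045, 0.3, 1.521, -0, 1.321, -0.067], TCP at [0.244, 0.493, 0.231] pointing down, gripper open.
Joint ranges: [-3.03, 3.03], [-0.79, 2.21], [0.23, 2.52], [-1.04, 4.18], [0, 3.07], [-2.55, 2.55]. Speed limits (rad/s): [2.22, 2.22, 2.57, 3.14, 3.14, 3.14].

## Interface

Orientations are given as a unit quaternion [x, y, z, w].
In Python, from bench import arm gives the robot as it stands.
- The arm moves only by the tool move_arm, never from a script. Its argument "plan" is a list of rows, each an object with "translation": the shift along the tool's x, y, z in units of 30 mm (1.0 is 30 mm), a list of three; "rot": the turn, a rotation vector about the tool's x, y, z in units of 5 degrees (1.0 is 5 degrees), a list of three; "hand": the closure, from 0 (fully open) to 1 (shut). A call has exactly 10 rows; each row shifts and turns the pose as measured when the row begins, along the tool's axes as they then stand; what a row does not reach is not made up. A row lasts 1/8 s, in which the tool goes at most 62.5 mm and 10.7 degrees, less where a joint would pass 70% of its speed; a pose out of reach is approached as far as the arm can. A call is refused whole if a number of a shift passes 1 or a number of a turn 1, either way. A call with a gripper value outside its range is refused whole. The fingers move at their own pace and stop on an object; "force" is the grip in N (left out, the last holds). Time passes only in rows, so rows that do not move let the fingers close, or fill a call up. It gives the time, the measured TCP pose, the force and the opening at its end, in the units of the state.
- arm.observe(): the state, without advancing time (a new reading comes with each control period).
- arm.read_camera(name): name is "side" or "top" or "wrist"; returns a dict with "img" (384x512x3 uint8, red, green, blue), "fx", "fy", "cx", "cy" (pixels), "R" (3x3) and "t" (3): a world point X has camera coordinates R X + t. Camera axes: x right, y down, z forward; pixel columns grow to the right and rows downward; lengths in m; the calibration is good to about 2 mm. A picture is of the moment at which its call begins. There is no depth.
- arm.job_done(): hands the job in, once; it reports no verdict.
The state is a dict: "clock": time; "q": joint angles; "dq": joint speeds; "joint_efforts": joint torques, N m; "tool_pos": TCP position; "ee_rot": TCP orientation; "force": force on the tool from outside, world axes, zero at the start; "ft_torque": the same for the moment, N m; "grip_width": finger opening in m.
Only numpy, scipy, OpenCV 4.12 (cv2) and the standard library are available. Lean on these libraries where they do the work, as an engineer would, in place of code of your own. Each camera call takes 0.05 s, during which the arm holds its last target. There are 200 camera calls.

## Task

Open the rain gauge on the chart table: turn both hold-down knobs counterclockwise to their end stops so that their tabs swing off the cap, then loosen the twist-lock cap - nobody remembers whether it is left- or right-handed, so try it one way and, if it stops short, the other - and lift it straight off. Finish still holding the cap, level and still, clear above the gauge by at least 8 cm; do not put it down or let go, and leave the flashlight, tumbler, knot board and bottle opener where they are.

Things in the scene. Friction and masses are not known exactly. Their poses are not given: they have to be found in the camera images.
- gauge: Silver aluminium rain gauge housing, screwed to the table: an upright drum 124 mm in diameter (foot 156 mm), 110 mm high to its rim, with an ear 44 mm wide, top at 105 mm, on its left (+y) and right (-y), reaching 121 mm from the drum's axis. Origin: centre of the underside; z up; y points from the right knob to the left one. Yaw varies by 0.6 rad either way.
- knob_left_grip (a point): Grip point of the left knob, on its upright axis, 95 mm from the drum's axis on the +y side, 140 mm above the table. Black bar 46 mm long (point x), 14 mm wide (y), from 123 to 151 mm up, sides free down to a washer at 111 mm. Below it a steel tab 12 mm wide, 6 mm thick points along point +x, tip 51 mm from the knob's axis, overlapping the cap's flange 1.5 mm above it.
- knob_left (a joint): Turn of the left knob in rad, growing counterclockwise seen from above; 0 = tab points at the cap's centre, 1.40 = end stop, tab swung fully off. Starts between 0 and 0.3. Light friction (about 0.04 N m); stays where it is left.
- knob_right_grip (a point): Grip point of the right hold-down knob, the same as the left one but 95 mm from the drum's axis along the gauge's -y; point x points along the bar and the tab.
- knob_right (a joint): Turn of the right knob in rad, growing counterclockwise seen from above; 0 = tab points at the cap's centre, 1.40 = end stop. Starts between 0 and 0.3. Stays where it is left.
- cap: Loose aluminium twist-lock cap on the gauge's rim, 0.15 to 0.25 kg: round flange 104 mm in diameter, 6 mm thick; across it an upright grip bar 64 mm long (cap's x), 16 mm wide (y), from 6 to 42 mm above the flange's underside; below it a plug 56 mm in diameter, 20 mm long. Origin: centre of the flange's underside, 110 mm above the table when seated; z up.
- cap_grip (a point): Grip point of the cap: middle of the bar, on the cap's axis, 30 mm above the flange's underside (140 mm above the table when seated); x along the bar. At the start this x lies within 0.1 rad of the gauge's x and the cap is locked (2 mm of play upwards).
- cap_lugs (a point): Centre of the plug's two hidden lugs, on the cap's axis 14 mm below the flange's underside. A hidden pin, on either side by chance, blocks the wrong way after 0.05 to 0.3 rad; the right way the cap turns easily to an end stop at about 1.05 rad between the cap's x and the gauge's x. It lifts free between 0.75 and 1.03 rad (0.9 is best), both tabs being off.
- flashlight: Bystander: black flashlight with square rubber-edged ends, lying, 137 mm long, 44 mm high. Origin: underside, mid-length.
- tumbler: Bystander: glass tumbler, 72 mm in diameter, 95 mm high. Origin: centre of the underside.
- knot_board: Bystander: white plastic board 150 x 110 x 12 mm with five pegs 34 mm high. Origin: centre of the underside.
- opener: Bystander: flat stainless bottle opener, 110 mm long, 5 mm thick, lying on a dark magnetic strip 12 mm high. Origin: underside, near mid-length.
Mind the look-alikes: they are no part of the job. There is more than one size of the gauge; the one meant has the size given above.

How it is judged:
By the outcome, as a careful person would: the job done as asked, in the order asked, and still so for the second after the job is handed in, while the arm keeps its last pose, push and grip.
It also fails if it takes over 72 s, if anything falls off the work surface, if the arm or the gripper's body presses on something with over 40 N, if the wrist force passes 120 N, or if a joint passes its speed limit or range.

## Working session

There is one attempt and no reset: what is moved stays moved. The work goes in short steps, Python scripts to look and compute and a tool call to move; the robot and the scene stay as the last step left them, time stands still between calls to the robot, and variables do not carry over. Pictures are saved under pics/ and viewed, about 8 in all and at most 12, crops included, and the job is handed in when it is done.

Besides the shell and the picture viewer there is one more tool, called in YAML: its name, and indented under it one key for each argument. move_arm: Moves the arm, as the interface text tells. Its arguments: {"type":"object","properties":{"plan":{"type":"array"},"force":{"type":"number"}},"required":["plan"]}

```bash
mkdir -p pics; cat > h.py <<'E'
import numpy as np, cv2
from bench import arm
from scipy.spatial.transform import Rotation as Ro
def ray(c,u,v,z):
    d=c['R'].T@np.array([(u-c['cx'])/c['fx'],(v-c['cy'])/c['fy'],1]); o=-c['R'].T@c['t']
    return o+d*(z-o[2])/d[2]
def proj(c,X):
    p=c['R']@np.array(X)+c['t']; return np.array([c['fx']*p[0]/p[2]+c['cx'],c['fy']*p[1]/p[2]+c['cy']])
def save(n,im,s=1): cv2.imwrite('pics/'+n,cv2.resize(im[:,:,::-1],None,fx=s,fy=s,interpolation=cv2.INTER_CUBIC))
E
python3 - <<'E'
from h import *
s=arm.observe(); print(s)
a=arm.read_camera('top'); b=arm.read_camera('side')
np.savez('top0.npz',**a)
save('top0.png',a['img'],1.5); save('side0.png',b['img'])
for c in (a,b): print(-c['R'].T@c['t'],c['R'],c['fx'])
E
```

```text
{'clock': 0.0, 'q': array([ 1.04541723e+00,  3.00467603e-01,  1.52159220e+00, -1.31186791e-05,
        1.32068421e+00, -6.65982420e-02]), 'dq': array([ 0.00162665,  0.00140555, -0.0004874 ,  0.00022642, -0.00114804,
        0.00066286]), 'joint_efforts': array([-8.40554603e-04, -5.43508387e+01, -3.61787510e+01, -7.86180090e-05,
        4.08969514e-03,  7.46665296e-05]), 'tool_pos': array([0.24345736, 0.49292099, 0.23071852]), 'ee_rot': array([ 0.16039292,  0.68869883, -0.16117427,  0.68846996]), 'force': array([-0.44605694, -0.16853356,  0.11753447]), 'ft_torque': array([-0.03933623,  0.05495403,  0.01369927]), 'grip_width': 0.08539997600819425}
[0.44440209 0.013711   1.32837976] [[-0.00477461 -0.99993166  0.01067175]
 [-0.9962178   0.00383043 -0.08680687]
 [ 0.08676006 -0.01104586 -0.996168  ]] 393.79613047017244
[ 0.49574148 -0.7617837   0.76576204] [[ 0.99663759 -0.07885817  0.02224635]
 [-0.0342131  -0.64722869 -0.76152773]
 [ 0.07445116  0.75820604 -0.64775043]] 406.54700756835547
```

View pics/top0.png

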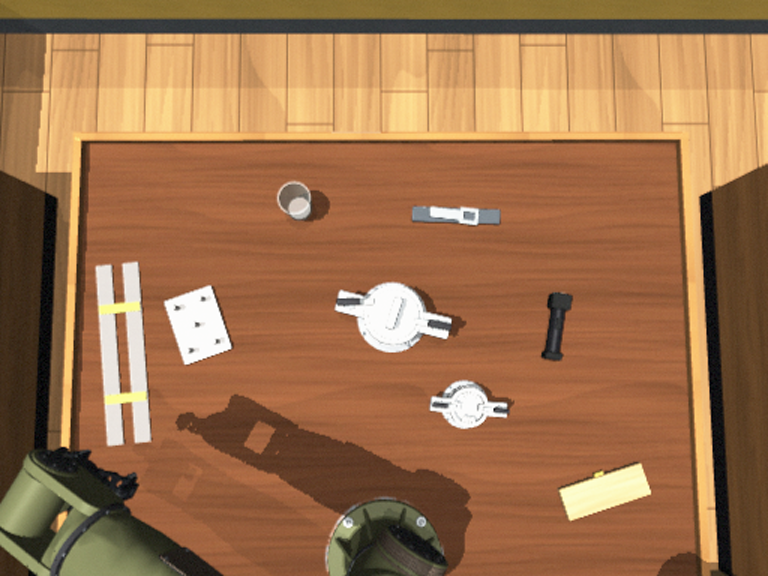

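View pics/side0.png

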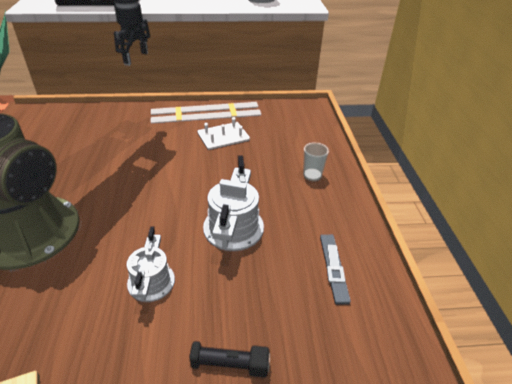

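Top view (768×576 px): candidates are a large gauge at (394,316) with ears from 336 to 451 (about 0.24 m span) and a small one at (467,405) (about 0.16 m span). The large one fits the given 242 mm. The tumbler is at (294,200), opener (455,215), knot board (198,325) and flashlight (556,326). The arm is at lower left.

```bash
python3 - <<'E'
from h import *
a=dict(np.load('top0.npz')); im=a['img']
x0,y0,x1,y1=215,180,310,245
save('crop1.png',im[y0:y1,x0:x1],8)
g=im.max(2).astype(int)
m=((g<75)).astype(np.uint8); 
n,l,st,ce=cv2.connectedComponentsWithStats(m[y0:y1,x0:x1])
for i in range(1,n):
    if st[i,4]>10:
        u,v=ce[i]+[x0,y0]; print(st[i],u,v,ray(a,u,v,.151))
# cap bar & drum
hsv=cv2.cvtColor(im,cv2.COLOR_RGB2HSV)
w=((hsv[:,:,1]<50)&(hsv[:,:,2]>120)).astype(np.uint8)
n,l,st,ce=cv2.connectedComponentsWithStats(w)
for i in range(1,n):
    if st[i,4]>300: print(st[i],ce[i],ray(a,*ce[i],.1))
E
```

```text
[275 138  59  12 563] [303.90941385 143.05683837] [ 0.73615985 -0.15510617  0.1       ]
[ 223  188   78   47 2041] [261.09211171 210.8878001 ] [ 0.52091119 -0.01776919  0.1       ]
[ 110  190   45   53 1491] [131.56807512 216.22132797] [0.50595006 0.38530012 0.1       ]
[ 84 205  17  90 866] [ 91.93187067 249.65588915] [0.40327969 0.50484343 0.1       ]
[ 66 209  14  55 575] [ 72.71826087 235.82434783] [0.44606941 0.56532017 0.1       ]
[286 254  52  32 957] [310.70532915 269.73458725] [ 0.33820061 -0.16996158  0.1       ]
```

View pics/crop1.png

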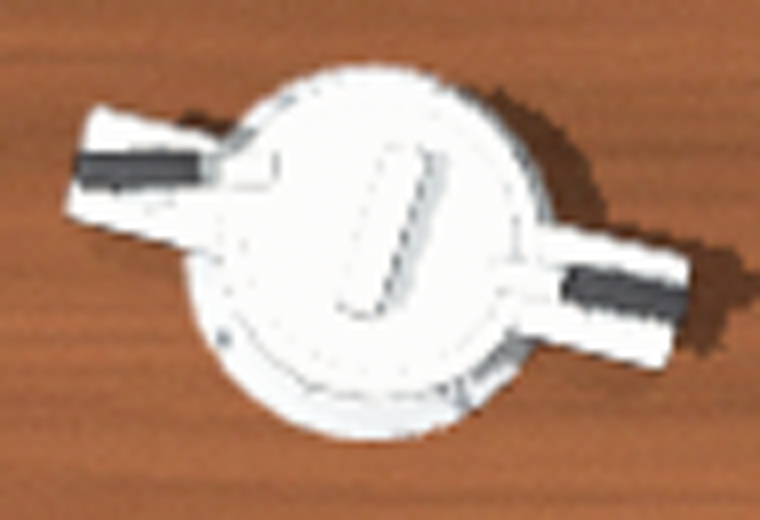

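The crop confirms the large gauge. The black knob bars are centred at crop px (139,168) and (625,292), and the cap bar is at about (387,230), running from (412,150) to (362,308).

```bash
python3 - <<'E'
from h import *
a=dict(np.load('top0.npz')); im=a['img']
x0,y0=215,180
P=lambda x,y,z: ray(a,(x+.5)/8-.5+x0,(y+.5)/8-.5+y0,z)
big=cv2.resize(im[180:245,215:310],None,fx=8,fy=8,interpolation=cv2.INTER_CUBIC)
g=big.max(2); m=(g<125).astype(np.uint8)
n,l,st,ce=cv2.connectedComponentsWithStats(m)
K=[]
for i in range(1,n):
    if st[i,4]>1500:
        pts=np.argwhere(l==i)[:,::-1].astype(np.float32); r=cv2.minAreaRect(pts)
        c=P(*r[0],.151); b=cv2.boxPoints(r); w=[P(*q,.151) for q in b]
        e=[w[1]-w[0],w[2]-w[1]]; L=max(e,key=np.linalg.norm)
        print(st[i],r,c,'len',[np.linalg.norm(k) for k in e],'yaw',np.arctan2(L[1],L[0])); K.append(c)
c=P(387,230,.152); print('cap',c); d=P(412,150,.152)-P(362,308,.152); print('cap yaw',np.arctan2(d[1],d[0]),np.linalg.norm(d))
for k in K:
  for j in K: 
    if k is not j: v=k-j; print('mid',(k+j)/2,np.linalg.norm(v),'gauge yaw',np.arctan2(v[1],v[0])-np.pi/2)
s=arm.observe(); print(Ro.from_quat(s['ee_rot']).as_matrix())
E
```

```text
[  459    86   301   271 19156] ((584.2730712890625, 227.3631591796875), (366.1656494140625, 139.521728515625), 35.737911224365234) [ 0.52613521 -0.09603022  0.151     ] len [np.float64(0.052732103900131964), np.float64(0.1372005866451088)] yaw -2.2028502816112705
[  70  151  132   40 4263] ((135.5, 170.5), (39.0, 131.0), 90.0) [0.54818257 0.07213834 0.151     ] len [np.float64(0.04911573206070838), np.float64(0.014682764361612276)] yaw -1.5745659437670125
cap [ 0.5253744  -0.02201073  0.152     ]
cap yaw -0.31214918090729765 0.062208753031224175
mid [ 0.53715889 -0.01194594  0.151     ] 0.16960763807582094 gauge yaw -3.2719519146755984
mid [ 0.53715889 -0.01194594  0.151     ] 0.16960763807582094 gauge yaw -0.1303592610858051
[[-5.17254302e-04  4.42866822e-01  8.96587257e-01]
 [-9.05316887e-04  8.96586803e-01 -4.42867120e-01]
 [-9.99999456e-01 -1.04077051e-03 -6.28285684e-05]]
```

```bash
cat >> h.py <<'E'
def state():
    s=arm.observe(); R=Ro.from_quat(s['ee_rot']).as_matrix()
    return s,R,np.arctan2(R[1,1],R[0,1])
def rows(p,psi,n):
    "straight path to p and yaw psi (tool down) in n rows; prints translation and rot units of each row"
    s,R,y0=state(); p0=s['tool_pos']; dpsi=(psi-y0+np.pi)%(2*np.pi)-np.pi
    tilt=R.T@np.array([0,0,-1.]); 
    print('tcp',p0.round(4),'psi',round(y0,3),'dpsi',round(dpsi,3),'tilt',np.cross([1,0,0],tilt).round(4),'F',s['force'].round(1),'T',s['ft_torque'].round(2),'w',round(s['grip_width'],4),'t',round(s['clock'],2))
    st=(np.array(p)-p0)/n/.03
    for i in range(n):
        y=y0+dpsi*i/n; ty=np.array([np.cos(y),np.sin(y),0]); tx=np.array([0,0,-1.]); tz=np.cross(tx,ty)
        print([round(float(st@v),2) for v in (tx,ty,tz)],'rx',round(-np.degrees(dpsi)/n/5,2))
E
python3 - <<'E'
from h import *
rows([.548,.071,.20],-0.004,20)
E
```

```text
tcp [0.2435 0.4929 0.2308] psi 1.112 dpsi -1.116 tilt [ 0.     -0.0001  0.001 ] F [-0.3  0.1 -0.3] T [-0.03  0.02  0.03] w 0.0853 t 0.1
[0.05, -0.41, 0.77] rx 0.64
[0.05, -0.36, 0.79] rx 0.64
[0.05, -0.32, 0.81] rx 0.64
[0.05, -0.27, 0.82] rx 0.64
[0.05, -0.23, 0.84] rx 0.64
[0.05, -0.18, 0.85] rx 0.64
[0.05, -0.13, 0.86] rx 0.64
[0.05, -0.08, 0.86] rx 0.64
[0.05, -0.04, 0.87] rx 0.64
[0.05, 0.01, 0.87] rx 0.64
[0.05, 0.06, 0.87] rx 0.64
[0.05, 0.11, 0.86] rx 0.64
[0.05, 0.16, 0.85] rx 0.64
[0.05, 0.2, 0.84] rx 0.64
[0.05, 0.25, 0.83] rx 0.64
[0.05, 0.3, 0.81] rx 0.64
[0.05, 0.34, 0.8] rx 0.64
[0.05, 0.39, 0.78] rx 0.64
[0.05, 0.43, 0.75] rx 0.64
[0.05, 0.47, 0.73] rx 0.64
```

move_arm:
  plan:
    - {"translation": [0.05,-0.4,0.77],"rot": [0.64,0,0],"hand": 0.3}
    - {"translation": [0.05,-0.36,0.79],"rot": [0.64,0,0],"hand": 0.3}
    - {"translation": [0.05,-0.32,0.81],"rot": [0.64,0,0],"hand": 0.3}
    - {"translation": [0.05,-0.27,0.82],"rot": [0.64,0,0],"hand": 0.3}
    - {"translation": [0.05,-0.23,0.84],"rot": [0.64,0,0],"hand": 0.3}
    - {"translation": [0.05,-0.18,0.85],"rot": [0.64,0,0],"hand": 0.3}
    - {"translation": [0.05,-0.13,0.86],"rot": [0.64,0,0],"hand": 0.3}
    - {"translation": [0.05,-0.08,0.86],"rot": [0.64,0,0],"hand": 0.3}
    - {"translation": [0.05,-0.04,0.87],"rot": [0.64,0,0],"hand": 0.3}
    - {"translation": [0.05,0,0.87],"rot": [0.64,0,0],"hand": 0.3}

```text
clock: 1.35
tool_pos: [0.3968, 0.2737, 0.2126]
ee_rot: [0.347, 0.616, -0.351, 0.614]
force: [0.9, -0.6, -0.3]
grip_width: 0.06
```

```bash
python3 - <<'E'
from h import *
rows([.548,.071,.20],-0.004,10)
E
```

```text
tcp [0.3968 0.2737 0.2126] psi 0.538 dpsi -0.542 tilt [-0.      0.0019  0.0067] F [ 0.9 -0.6 -0.3] T [ 0.04  0.01 -0.  ] w 0.06 t 1.35
[0.04, 0.09, 0.84] rx 0.62
[0.04, 0.13, 0.83] rx 0.62
[0.04, 0.18, 0.82] rx 0.62
[0.04, 0.22, 0.81] rx 0.62
[0.04, 0.26, 0.8] rx 0.62
[0.04, 0.31, 0.78] rx 0.62
[0.04, 0.35, 0.77] rx 0.62
[0.04, 0.39, 0.75] rx 0.62
[0.04, 0.43, 0.72] rx 0.62
[0.04, 0.47, 0.7] rx 0.62
```

move_arm:
  plan:
    - {"translation": [0.03,0.09,0.84],"rot": [0.62,0,0],"hand": 0.3}
    - {"translation": [0.03,0.13,0.83],"rot": [0.62,0,0],"hand": 0.3}
    - {"translation": [0.03,0.18,0.82],"rot": [0.62,0,0],"hand": 0.3}
    - {"translation": [0.03,0.22,0.81],"rot": [0.62,0,0],"hand": 0.3}
    - {"translation": [0.03,0.26,0.8],"rot": [0.62,0,0],"hand": 0.3}
    - {"translation": [0.03,0.31,0.78],"rot": [0.62,0,0],"hand": 0.3}
    - {"translation": [0.03,0.35,0.77],"rot": [0.62,0,0],"hand": 0.3}
    - {"translation": [0.03,0.39,0.75],"rot": [0.62,0,0],"hand": 0.3}
    - {"translation": [0.03,0.43,0.72],"rot": [0.62,0,0],"hand": 0.3}
    - {"translation": [0.03,0.47,0.7],"rot": [0.62,0,0.05],"hand": 0.3}

```text
clock: 2.6
tool_pos: [0.5494, 0.0623, 0.2006]
ee_rot: [-0.502, -0.494, 0.508, -0.495]
force: [-0.8, 0.4, 0.2]
grip_width: 0.0597
```

```bash
python3 - <<'E'
from h import *
rows([.548,.071,.20],-0.004,1)
c=arm.read_camera('wrist'); save('w1.png',c['img'],1); 
for X in ([.548,.071,.151],[.502,-.111,.151],[.525,-.021,.152]): print(proj(c,X))
np.savez('w1.npz',**c)
E
```

```text
tcp [0.5494 0.0623 0.2006] psi -0.021 dpsi 0.017 tilt [-0.      0.0066  0.006 ] F [-0.8  0.4  0.2] T [0.   0.04 0.03] w 0.0597 t 2.6
[0.02, -0.05, -0.29] rx -0.2
[250.60032205 199.80857612]
[197.12392779 423.54728591]
[220.74214517 326.60228193]
```

View pics/w1.png

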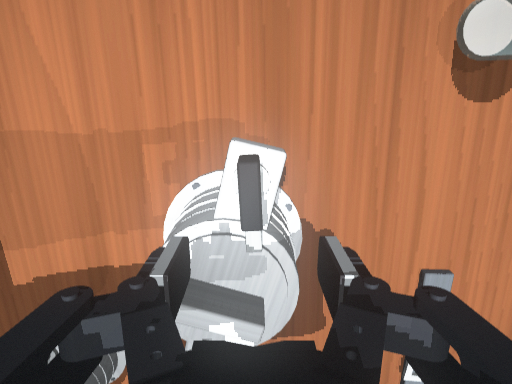

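Wrist view: left knob bar from (248,155) to (251,230), nearly vertical in the picture and close to the predicted (250.6,199.8).

```bash
python3 - <<'E'
from h import *
c=dict(np.load('w1.npz')); im=c['img']
print('cam',-c['R'].T@c['t'])
m=(im[150:235,235:265].max(2)<95).astype(np.uint8)
n,l,st,ce=cv2.connectedComponentsWithStats(m); i=1+st[1:,4].argmax()
p=np.argwhere(l==i)[:,::-1]+[235,150]; 
for v in range(150,236,6):
    q=p[p[:,1]==v,0]; 
    if len(q): print(v,q.min(),q.max(),[int(x) for x in im[v,q.min():q.max()+1,0]][:25])
for d in (-.023,.023): print(proj(c,[.548,.071+d,.151]))
for v in (154,222,228): print(v,ray(c,249.5,v,.151))
print(im[215:234,250].tolist())
E
```

```text
cam [0.5521349  0.13292905 0.3425741 ]
156 240 258 [90, 89, 88, 91, 90, 91, 88, 90, 91, 90, 87, 90, 90, 89, 89, 89, 89, 88, 87]
162 258 258 [92]
[251.46724235 234.07251164]
[249.67576937 163.2667934 ]
154 [0.54803486 0.09959863 0.151     ]
222 [0.54695052 0.05629119 0.151     ]
228 [0.54684823 0.05220582 0.151     ]
[[109, 111, 115], [110, 112, 115], [108, 110, 113], [108, 111, 114], [107, 108, 113], [108, 110, 114], [108, 110, 112], [107, 108, 112], [107, 109, 113], [105, 108, 111], [105, 108, 112], [105, 107, 111], [104, 106, 109], [104, 106, 110], [104, 106, 110], [100, 101, 104], [230, 234, 236], [250, 251, 252], [250, 251, 252]]
```

move_arm:
  plan:
    - {"translation": [0,-0.03,-0.2],"rot": [-0.2,0.07,0.07],"hand": 0.3}
    - {"translation": [0,-0.02,-0.16],"rot": [0,0,0],"hand": 0.3}
    - {"translation": [0,0,0],"rot": [0,0,0],"hand": 0.3}
    - {"translation": [0.4,0,0],"rot": [0,0,0],"hand": 0.3}
    - {"translation": [0.4,0,0],"rot": [0,0,0],"hand": 0.3}
    - {"translation": [0.4,0,0],"rot": [0,0,0],"hand": 0.3}
    - {"translation": [0.4,0,0],"rot": [0,0,0],"hand": 0.3}
    - {"translation": [0.4,0,0],"rot": [0,0,0],"hand": 0.3}
    - {"translation": [0.4,0,0],"rot": [0,0,0],"hand": 0.3}
    - {"translation": [0,0,0],"rot": [0,0,0],"hand": 0.3}

```text
clock: 3.9
tool_pos: [0.5473, 0.0733, 0.1215]
ee_rot: [-0.5, -0.5, 0.502, -0.499]
force: [0.6, 0.4, -0.3]
grip_width: 0.0601
```

```bash
python3 - <<'E'
from h import *
rows([.548,.073,.122],0,1)
E
```

```text
tcp [0.5473 0.0733 0.1215] psi -0.004 dpsi 0.004 tilt [-0.      0.0005  0.0027] F [ 0.6  0.4 -0.3] T [-0.05 -0.03  0.01] w 0.0601 t 3.9
[-0.02, 0.02, 0.01] rx -0.04
```

move_arm:
  force: 25
  plan:
    - {"translation": [0,0.02,0],"rot": [0,0,0],"hand": 1}
    - {"translation": [0,0,0],"rot": [0,0,0],"hand": 1}
    - {"translation": [0,0,0],"rot": [0,0,0],"hand": 1}
    - {"translation": [0,0,0],"rot": [0,0,0],"hand": 1}
    - {"translation": [0,0,0],"rot": [0,0,0],"hand": 1}
    - {"translation": [0,0,0],"rot": [0,0,0],"hand": 1}
    - {"translation": [0,0,0],"rot": [-0.5,0,0],"hand": 1}
    - {"translation": [0,0,0],"rot": [-0.8,0,0],"hand": 1}
    - {"translation": [0,0,0],"rot": [-0.8,0,0],"hand": 1}
    - {"translation": [0,0,0],"rot": [-0.8,0,0],"hand": 1}

```text
clock: 5.15
tool_pos: [0.5467, 0.0735, 0.1225]
ee_rot: [0.431, 0.561, -0.433, 0.558]
force: [-2.1, -0.8, -2.0]
grip_width: 0.0136
```

```bash
python3 - <<'E'
from h import *
rows([.548,.073,.122],1.17,1)
E
```

```text
tcp [0.5467 0.0735 0.1225] psi 0.257 dpsi 0.913 tilt [ 0.     -0.0012  0.0055] F [-2.1 -0.8 -2. ] T [-0.08 -0.05 -0.08] w 0.0136 t 5.15
[0.02, 0.04, 0.03] rx -10.47
```

move_arm:
  plan:
    - {"translation": [0,0,0],"rot": [-0.95,0,0.03],"hand": 1}
    - {"translation": [0,0,0],"rot": [-0.95,0,0.03],"hand": 1}
    - {"translation": [0,0,0],"rot": [-0.95,0,0],"hand": 1}
    - {"translation": [0,0,0],"rot": [-0.95,0,0],"hand": 1}
    - {"translation": [0,0,0],"rot": [-0.95,0,0],"hand": 1}
    - {"translation": [0,0,0],"rot": [-0.95,0,0],"hand": 1}
    - {"translation": [0,0,0],"rot": [-0.95,0,0],"hand": 1}
    - {"translation": [0,0,0],"rot": [-0.95,0,0],"hand": 1}
    - {"translation": [0,0,0],"rot": [-0.95,0,0],"hand": 1}
    - {"translation": [0,0,0],"rot": [-0.7,0,0],"hand": 1}

```text
clock: 6.4
tool_pos: [0.546, 0.073, 0.1225]
ee_rot: [0.168, 0.688, -0.168, 0.686]
force: [-0.8, -0.6, -1.6]
grip_width: 0.0134
```

```bash
python3 - <<'E'
from h import *
rows([.548,.073,.122],1.17,1)
E
```

```text
tcp [0.546  0.073  0.1225] psi 1.09 dpsi 0.08 tilt [ 0.     -0.0033  0.0005] F [-0.8 -0.6 -1.6] T [-0.05 -0.04 -0.06] w 0.0134 t 6.4
[0.02, 0.03, 0.06] rx -0.91
```

Torque is still free, so I push gently to the stop.

move_arm:
  plan:
    - {"translation": [0,0,0],"rot": [-0.5,0,0],"hand": 1}
    - {"translation": [0,0,0],"rot": [-0.5,0,0],"hand": 1}
    - {"translation": [0,0,0],"rot": [-0.5,0,0],"hand": 1}
    - {"translation": [0,0,0],"rot": [-0.5,0,0],"hand": 1}
    - {"translation": [0,0,0],"rot": [-0.5,0,0],"hand": 1}
    - {"translation": [0,0,0],"rot": [-0.5,0,0],"hand": 1}
    - {"translation": [0,0,0],"rot": [-0.5,0,0],"hand": 1}
    - {"translation": [0,0,0],"rot": [-0.4,0,0],"hand": 1}
    - {"translation": [0,0,0],"rot": [-0.4,0,0],"hand": 1}
    - {"translation": [0,0,0],"rot": [-0.4,0,0],"hand": 1}

```text
clock: 7.65
tool_pos: [0.5452, 0.0731, 0.123]
ee_rot: [0.035, 0.709, -0.027, 0.704]
force: [-2.0, 1.9, -1.0]
grip_width: 0.0139
```

```bash
python3 - <<'E'
from h import *
rows([.548,.073,.122],1.17,1)
E
```

```text
tcp [0.5452 0.0731 0.123 ] psi 1.484 dpsi -0.314 tilt [ 0.     -0.008  -0.0109] F [-2.   1.9 -1. ] T [ 0.06  0.35 -6.72] w 0.0139 t 7.65
[0.03, 0.0, 0.09] rx 3.6
```

move_arm:
  plan:
    - {"translation": [0,0,0],"rot": [0,0,0],"hand": 1}
    - {"translation": [0,0,0],"rot": [0,0,0],"hand": 1}
    - {"translation": [0,0,0],"rot": [0,0,0],"hand": 1}
    - {"translation": [0,0,0],"rot": [0,0,0],"hand": 1}
    - {"translation": [0,0,0],"rot": [0,0,0],"hand": 1}
    - {"translation": [0,0,0],"rot": [0,0,0],"hand": 1}
    - {"translation": [0,0,0],"rot": [0,0,0],"hand": 1}
    - {"translation": [0,0,0],"rot": [0,0,0],"hand": 1}
    - {"translation": [0,0,0],"rot": [0,0,0],"hand": 1}
    - {"translation": [0,0,0],"rot": [0,0,0],"hand": 1}

```text
clock: 8.9
tool_pos: [0.5452, 0.0731, 0.123]
ee_rot: [0.037, 0.709, -0.028, 0.704]
force: [-1.1, 2.8, -1.0]
grip_width: 0.0139
```

```bash
python3 - <<'E'
from h import *
rows([.548,.073,.122],1.17,1)
b=arm.read_camera('top'); save('top2.png',b['img'][170:250,200:320],6)
E
```

```text
tcp [0.5452 0.0731 0.123 ] psi 1.48 dpsi -0.31 tilt [ 0.     -0.0083 -0.0119] F [-1.1  2.8 -1. ] T [ 0.06  0.18 -6.53] w 0.0139 t 8.9
[0.03, 0.0, 0.09] rx 3.55
```

View pics/top2.png

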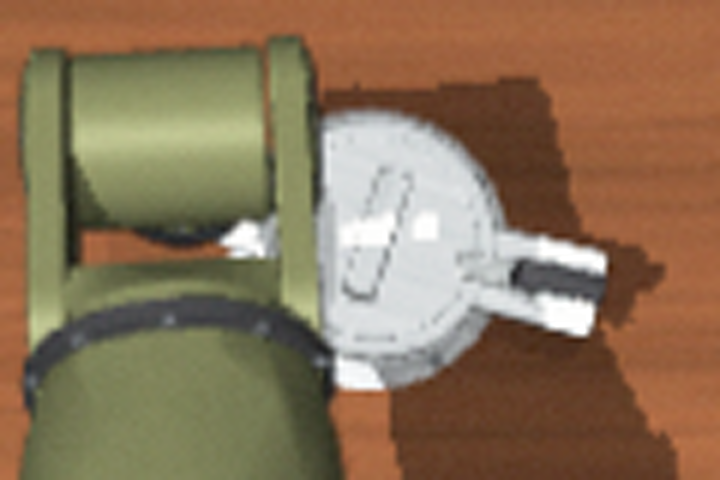

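The arm hides the knob in the top view (it covers crop px 30–330). The torque persists, so the knob is pressed hard on its stop. I back off to about 1.17.

move_arm:
  plan:
    - {"translation": [0,0,0],"rot": [0.5,0,0],"hand": 1}
    - {"translation": [0,0,0],"rot": [0.5,0,0],"hand": 1}
    - {"translation": [0,0,0],"rot": [0.5,0,0],"hand": 1}
    - {"translation": [0,0,0],"rot": [0.5,0,0],"hand": 1}
    - {"translation": [0,0,0],"rot": [0.5,0,0],"hand": 1}
    - {"translation": [0,0,0],"rot": [0.4,-0.05,-0.1],"hand": 1}
    - {"translation": [0,0,0],"rot": [0.3,-0.05,0],"hand": 1}
    - {"translation": [0,0,0],"rot": [0,0,0],"hand": 1}
    - {"translation": [0,0,0],"rot": [0,0,0],"hand": 1}
    - {"translation": [0,0,0],"rot": [0,0,0],"hand": 1}

```text
clock: 10.2
tool_pos: [0.5453, 0.0732, 0.1226]
ee_rot: [0.116, 0.696, -0.123, 0.697]
force: [-0.6, 0.0, -1.8]
grip_width: 0.014
```

```bash
python3 - <<'E'
from h import *
rows([.548,.073,.122],1.17,1)
E
```

```text
tcp [0.5453 0.0732 0.1226] psi 1.231 dpsi -0.061 tilt [-0.      0.003   0.0092] F [-0.6  0.  -1.8] T [ 0.35  0.2  -1.02] w 0.014 t 10.2
[0.02, 0.02, 0.09] rx 0.7
```

move_arm:
  plan:
    - {"translation": [0,0,0],"rot": [0.3,0,0],"hand": 1}
    - {"translation": [0,0,0],"rot": [0,0,0],"hand": 0.6}
    - {"translation": [0,0,0],"rot": [0,0,0],"hand": 0.6}
    - {"translation": [0,0,0],"rot": [0,0,0],"hand": 0.6}
    - {"translation": [-0.4,0,0],"rot": [0,0,0],"hand": 0.6}
    - {"translation": [-0.7,0,0],"rot": [0,0,0],"hand": 0.6}
    - {"translation": [-0.8,0,0],"rot": [0,0,0],"hand": 0.6}
    - {"translation": [-0.8,0,0],"rot": [0,0,0],"hand": 0.5}
    - {"translation": [-0.4,0,0],"rot": [0.5,0,0],"hand": 0.4}
    - {"translation": [0,0,0],"rot": [0.9,0,0.1],"hand": 0.3}

```text
clock: 11.45
tool_pos: [0.5462, 0.0745, 0.2245]
ee_rot: [0.17, 0.683, -0.171, 0.69]
force: [-0.1, -0.5, -0.1]
grip_width: 0.0599
```

```bash
python3 - <<'E'
from h import *
rows([.502,-.105,.205],-.146,16)
E
```

```text
tcp [0.5462 0.0745 0.2245] psi 1.083 dpsi -1.229 tilt [ 0.      0.01   -0.0021] F [-0.1 -0.5 -0.1] T [-0.03 -0.06 -0.  ] w 0.0599 t 11.45
[0.04, -0.37, 0.09] rx 0.88
[0.04, -0.37, 0.12] rx 0.88
[0.04, -0.35, 0.15] rx 0.88
[0.04, -0.34, 0.18] rx 0.88
[0.04, -0.33, 0.2] rx 0.88
[0.04, -0.31, 0.23] rx 0.88
[0.04, -0.29, 0.25] rx 0.88
[0.04, -0.27, 0.27] rx 0.88
[0.04, -0.25, 0.29] rx 0.88
[0.04, -0.23, 0.31] rx 0.88
[0.04, -0.2, 0.33] rx 0.88
[0.04, -0.18, 0.34] rx 0.88
[0.04, -0.15, 0.35] rx 0.88
[0.04, -0.12, 0.36] rx 0.88
[0.04, -0.09, 0.37] rx 0.88
[0.04, -0.07, 0.38] rx 0.88
```

move_arm:
  plan:
    - {"translation": [0.04,-0.37,0.09],"rot": [0.88,0.1,0],"hand": 0.3}
    - {"translation": [0.04,-0.37,0.12],"rot": [0.88,0,0],"hand": 0.3}
    - {"translation": [0.04,-0.35,0.15],"rot": [0.88,0,0],"hand": 0.3}
    - {"translation": [0.04,-0.34,0.18],"rot": [0.88,0,0],"hand": 0.3}
    - {"translation": [0.04,-0.33,0.2],"rot": [0.88,0,0],"hand": 0.3}
    - {"translation": [0.04,-0.31,0.23],"rot": [0.88,0,0],"hand": 0.3}
    - {"translation": [0.04,-0.29,0.25],"rot": [0.88,0,0],"hand": 0.3}
    - {"translation": [0.04,-0.27,0.27],"rot": [0.88,0,0],"hand": 0.3}
    - {"translation": [0.04,-0.25,0.29],"rot": [0.88,0,0],"hand": 0.3}
    - {"translation": [0.04,-0.23,0.31],"rot": [0.88,0,0],"hand": 0.3}

```text
clock: 12.7
tool_pos: [0.5177, -0.04, 0.2223]
ee_rot: [0.425, 0.564, -0.419, 0.571]
force: [0.2, 0.2, 0.3]
grip_width: 0.06
```

```bash
python3 - <<'E'
from h import *
rows([.502,-.105,.205],-.146,7)
E
```

```text
tcp [ 0.5177 -0.04    0.2223] psi 0.293 dpsi -0.439 tilt [ 0.      0.0031 -0.013 ] F [0.2 0.2 0.3] T [0.03 0.03 0.04] w 0.06 t 12.7
[0.08, -0.16, 0.27] rx 0.72
[0.08, -0.14, 0.28] rx 0.72
[0.08, -0.13, 0.29] rx 0.72
[0.08, -0.11, 0.3] rx 0.72
[0.08, -0.09, 0.31] rx 0.72
[0.08, -0.07, 0.31] rx 0.72
[0.08, -0.05, 0.31] rx 0.72
```

move_arm:
  plan:
    - {"translation": [0.08,-0.16,0.27],"rot": [0.72,0,-0.15],"hand": 0.3}
    - {"translation": [0.08,-0.14,0.28],"rot": [0.72,0,0],"hand": 0.3}
    - {"translation": [0.08,-0.13,0.29],"rot": [0.72,0,0],"hand": 0.3}
    - {"translation": [0.08,-0.11,0.3],"rot": [0.72,0,0],"hand": 0.3}
    - {"translation": [0.08,-0.09,0.31],"rot": [0.72,0,0],"hand": 0.3}
    - {"translation": [0.08,-0.07,0.31],"rot": [0.72,0,0],"hand": 0.3}
    - {"translation": [0.08,-0.05,0.31],"rot": [0.72,0,0],"hand": 0.3}
    - {"translation": [0,0,0],"rot": [0,0,0],"hand": 0.3}
    - {"translation": [0,0,0],"rot": [0,0,0],"hand": 0.3}
    - {"translation": [0,0,0],"rot": [0,0,0],"hand": 0.3}

```text
clock: 13.95
tool_pos: [0.5017, -0.1069, 0.2139]
ee_rot: [0.539, 0.455, -0.537, 0.462]
force: [-0.6, 0.2, 0.1]
grip_width: 0.0598
```

```bash
python3 - <<'E'
from h import *
rows([.502,-.105,.205],-.146,1)
c=arm.read_camera('wrist'); np.savez('w2.npz',**c); im=c['img'].copy()
for L in ([.502,-.111,.151],): 
  for d in (-.023,.023):
    q=proj(c,[L[0]+d*np.cos(1.425),L[1]+d*np.sin(1.425),.151]); print(q)
save('w2.png',im)
E
```

```text
tcp [ 0.5017 -0.1069  0.2139] psi -0.159 dpsi 0.013 tilt [ 0.      0.0039 -0.0101] F [-0.6  0.2  0.1] T [ 0.02 -0.    0.03] w 0.0598 t 13.95
[0.3, 0.0, -0.07] rx -0.14
[253.64205072 243.41199502]
[252.734202   178.59694792]
```

View pics/w2.png

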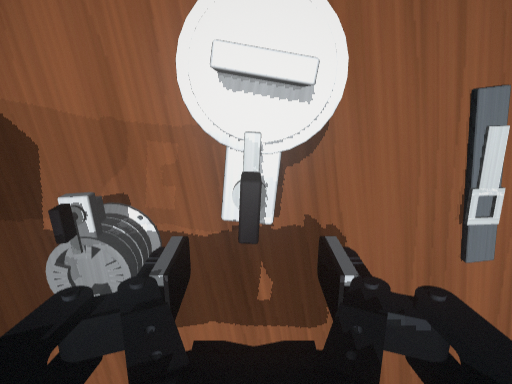

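Wrist view: right knob bar from (251,172) to (249,242), next to the predicted (253,179)–(253.6,243). The cap bar's top runs (211,40)–(320,84), and the small gauge is at lower left, clear.

```bash
python3 - <<'E'
from h import *
c=dict(np.load('w2.npz')); im=c['img']
g=im.max(2)
e=[]
for v in range(184,238,9):
    r=g[v,228:275].astype(int); d=np.where(r<60)[0]+228; d=d[(d>235)&(d<264)]
    print(v,d.min(),d.max()); e.append(ray(c,(d.min()+d.max())/2,v,.151))
e=np.array(e); print('knob mid',ray(c,250,210.5,.151),'yaw',np.arctan2(*(e[0]-e[-1])[[1,0]]))
q=[ray(c,u,v,.152) for u,v in((214,40),(320,57),(317,84),(211,66))]
print('cap',np.mean(q,0)); d=(q[1]+q[2]-q[0]-q[3])/2; print(np.linalg.norm(d),np.arctan2(d[1],d[0]))
E
```

```text
184 260 260
193 241 260
202 240 259
211 240 259
220 239 258
229 239 258
knob mid [ 0.50005277 -0.10963093  0.151     ] yaw 1.1750258119095072
cap [ 0.52419101 -0.01971671  0.152     ]
0.06297922523363086 -0.3104868117462935
```

```bash
python3 - <<'E'
from h import *
rows([.5005,-.110,.122],-.19,7)
E
```

```text
tcp [ 0.5017 -0.1069  0.2139] psi -0.159 dpsi -0.031 tilt [ 0.      0.0039 -0.0101] F [ 0.4  0.6 -0. ] T [-0.02 -0.03 -0.01] w 0.0595 t 14.0
[0.44, -0.0, 0.02] rx 0.05
[0.44, -0.0, 0.02] rx 0.05
[0.44, -0.0, 0.02] rx 0.05
[0.44, -0.0, 0.02] rx 0.05
[0.44, -0.0, 0.02] rx 0.05
[0.44, -0.0, 0.02] rx 0.05
[0.44, -0.0, 0.02] rx 0.05
```

move_arm:
  plan:
    - {"translation": [0,0,0.1],"rot": [0.3,0.04,-0.12],"hand": 0.3}
    - {"translation": [0.43,0,0],"rot": [0.05,0,0],"hand": 0.3}
    - {"translation": [0.43,0,0],"rot": [0,0,0],"hand": 0.3}
    - {"translation": [0.43,0,0],"rot": [0,0,0],"hand": 0.3}
    - {"translation": [0.43,0,0],"rot": [0,0,0],"hand": 0.3}
    - {"translation": [0.43,0,0],"rot": [0,0,0],"hand": 0.3}
    - {"translation": [0.43,0,0],"rot": [0,0,0],"hand": 0.3}
    - {"translation": [0.42,0,0],"rot": [0,0,0],"hand": 0.3}
    - {"translation": [0,0,0],"rot": [0,0,0],"hand": 0.3}
    - {"translation": [0,0,0],"rot": [0,0,0],"hand": 0.3}

```text
clock: 15.25
tool_pos: [0.5005, -0.1096, 0.1163]
ee_rot: [-0.545, -0.451, 0.546, -0.449]
force: [0.5, -0.1, 0.4]
grip_width: 0.0595
```

```bash
python3 - <<'E'
from h import *
rows([.5005,-.110,.122],-.19,1)
E
```

```text
tcp [ 0.5005 -0.1096  0.1163] psi -0.19 dpsi 0.0 tilt [ 0.     -0.0002  0.0034] F [ 0.5 -0.1  0.4] T [-0.01  0.06 -0.01] w 0.0595 t 15.25
[-0.19, 0.0, 0.01] rx -0.0
```

move_arm:
  plan:
    - {"translation": [-0.18,0,0],"rot": [0,0,0],"hand": 0.3}
    - {"translation": [0,0,0],"rot": [0,0,0],"hand": 1}
    - {"translation": [0,0,0],"rot": [0,0,0],"hand": 1}
    - {"translation": [0,0,0],"rot": [0,0,0],"hand": 1}
    - {"translation": [0,0,0],"rot": [0,0,0],"hand": 1}
    - {"translation": [0,0,0],"rot": [0,0,0],"hand": 1}
    - {"translation": [0,0,0],"rot": [0,0,0],"hand": 1}
    - {"translation": [0,0,0],"rot": [-0.6,0,0],"hand": 1}
    - {"translation": [0,0,0],"rot": [-0.9,0,0],"hand": 1}
    - {"translation": [0,0,0],"rot": [-0.9,0,0],"hand": 1}

```text
clock: 16.5
tool_pos: [0.4987, -0.1094, 0.1236]
ee_rot: [0.492, 0.508, -0.495, 0.504]
force: [-3.6, 0.3, 2.2]
grip_width: 0.0135
```

move_arm:
  plan:
    - {"translation": [0,0,0],"rot": [-0.9,0,0],"hand": 1}
    - {"translation": [0,0,0],"rot": [-0.9,0,0],"hand": 1}
    - {"translation": [0,0,0],"rot": [-0.9,0,0],"hand": 1}
    - {"translation": [0,0,0],"rot": [-0.9,0,0],"hand": 1}
    - {"translation": [0,0,0],"rot": [-0.9,0,0],"hand": 1}
    - {"translation": [0,0,0],"rot": [-0.9,0,0],"hand": 1}
    - {"translation": [0,0,0],"rot": [-0.9,0,0],"hand": 1}
    - {"translation": [0,0,0],"rot": [-0.9,0,0],"hand": 1}
    - {"translation": [0,0,0],"rot": [-0.9,0,0],"hand": 1}
    - {"translation": [0,0,0],"rot": [-0.9,0,0],"hand": 1}

```text
clock: 17.75
tool_pos: [0.4972, -0.11, 0.1236]
ee_rot: [0.253, 0.664, -0.255, 0.656]
force: [-3.7, 0.2, 1.6]
grip_width: 0.0137
```

```bash
python3 - <<'E'
from h import *
rows([.5005,-.110,.122],1.17,1)
E
```

```text
tcp [ 0.4972 -0.11    0.1236] psi 0.837 dpsi 0.333 tilt [ 0.     -0.0094  0.0072] F [-3.7  0.2  1.6] T [-0.13  0.11 -0.04] w 0.0137 t 17.75
[0.05, 0.07, 0.08] rx -3.82
```

move_arm:
  plan:
    - {"translation": [0,0,0],"rot": [-0.8,-0.05,0.05],"hand": 1}
    - {"translation": [0,0,0],"rot": [-0.8,-0.05,0.03],"hand": 1}
    - {"translation": [0,0,0],"rot": [-0.8,0,0],"hand": 1}
    - {"translation": [0,0,0],"rot": [-0.6,0,0],"hand": 1}
    - {"translation": [0,0,0],"rot": [-0.5,0,0],"hand": 1}
    - {"translation": [0,0,0],"rot": [-0.5,0,0],"hand": 1}
    - {"translation": [0,0,0],"rot": [-0.4,0,0],"hand": 1}
    - {"translation": [0,0,0],"rot": [0,0,0],"hand": 1}
    - {"translation": [0,0,0],"rot": [0,0,0],"hand": 1}
    - {"translation": [0,0,0],"rot": [0,0,0],"hand": 1}

```text
clock: 19.0
tool_pos: [0.4971, -0.1106, 0.1238]
ee_rot: [0.121, 0.697, -0.12, 0.696]
force: [-1.5, 0.8, 0.8]
grip_width: 0.0139
```

```bash
python3 - <<'E'
from h import *
rows([.5005,-.110,.122],1.17,1)
E
```

```text
tcp [ 0.4971 -0.1106  0.1238] psi 1.228 dpsi -0.058 tilt [ 0.     -0.0017 -0.0012] F [-1.5  0.8  0.8] T [ 0.06  0.03 -1.51] w 0.0139 t 19.0
[0.06, 0.06, 0.1] rx 0.67
```

move_arm:
  plan:
    - {"translation": [0,0,0],"rot": [0.4,0,0],"hand": 1}
    - {"translation": [0,0,0],"rot": [0,0,0],"hand": 0.6}
    - {"translation": [0,0,0],"rot": [0,0,0],"hand": 0.6}
    - {"translation": [0,0,0],"rot": [0,0,0],"hand": 0.6}
    - {"translation": [-0.4,0,0],"rot": [0,0,0],"hand": 0.6}
    - {"translation": [-0.7,0,0],"rot": [0,0,0],"hand": 0.6}
    - {"translation": [-0.8,0,0],"rot": [0,0,0],"hand": 0.6}
    - {"translation": [-0.7,0,0],"rot": [0,0,0],"hand": 0.5}
    - {"translation": [0,0,0],"rot": [0,0,0],"hand": 0.4}
    - {"translation": [0,0,0],"rot": [0,0,0],"hand": 0.3}

```text
clock: 20.25
tool_pos: [0.4973, -0.1106, 0.207]
ee_rot: [0.132, 0.695, -0.132, 0.695]
force: [-0.3, 0.0, -0.0]
grip_width: 0.0599
```

```bash
python3 - <<'E'
from h import *
rows([.523,-.019,.205],1.26,4)
E
```

```text
tcp [ 0.4973 -0.1106  0.207 ] psi 1.196 dpsi 0.064 tilt [-0.      0.0003  0.0003] F [-0.3  0.  -0. ] T [-0.02 -0.01  0.01] w 0.0599 t 20.25
[0.02, 0.79, -0.08] rx -0.18
[0.02, 0.79, -0.07] rx -0.18
[0.02, 0.79, -0.06] rx -0.18
[0.02, 0.79, -0.04] rx -0.18
```

move_arm:
  plan:
    - {"translation": [0,0.79,-0.07],"rot": [-0.18,0,0],"hand": 0.3}
    - {"translation": [0,0.79,-0.07],"rot": [-0.18,0,0],"hand": 0.3}
    - {"translation": [0,0.79,-0.06],"rot": [-0.18,0,0],"hand": 0.3}
    - {"translation": [0,0.79,-0.05],"rot": [-0.18,0,0],"hand": 0.3}
    - {"translation": [0,0,0],"rot": [0,0,0],"hand": 0.3}
    - {"translation": [0,0,0],"rot": [0,0,0],"hand": 0.3}
    - {"translation": [0,0,0],"rot": [0,0,0],"hand": 0.3}
    - {"translation": [0,0,0],"rot": [0,0,0],"hand": 0.3}
    - {"translation": [0,0,0],"rot": [0,0,0],"hand": 0.3}
    - {"translation": [0,0,0],"rot": [0,0,0],"hand": 0.3}

```text
clock: 21.5
tool_pos: [0.5215, -0.0187, 0.2021]
ee_rot: [0.11, 0.701, -0.111, 0.696]
force: [0.5, 0.5, 0.4]
grip_width: 0.06
```

```bash
python3 - <<'E'
from h import *
rows([.523,-.019,.123],1.26,8)
c=arm.read_camera('wrist'); np.savez('w3.npz',**c); d=arm.read_camera('side')
im=c['img'].copy()
for d0 in (-.032,.032): print(proj(c,[.523+d0*np.cos(-.311),-.019+d0*np.sin(-.311),.152]))
o=np.hstack([im,cv2.resize(d['img'][140:268,180:300],(360,384),interpolation=cv2.INTER_CUBIC)])
save('w3.png',o,.9)
E
```

```text
tcp [ 0.5215 -0.0187  0.2021] psi 1.257 dpsi 0.003 tilt [ 0.     -0.0071  0.0021] F [0.5 0.5 0.4] T [-0.03 -0.03 -0.02] w 0.06 t 21.5
[0.33, 0.0, 0.01] rx -0.0
[0.33, 0.0, 0.01] rx -0.0
[0.33, 0.0, 0.01] rx -0.0
[0.33, 0.0, 0.01] rx -0.0
[0.33, 0.0, 0.01] rx -0.0
[0.33, 0.0, 0.01] rx -0.0
[0.33, 0.0, 0.01] rx -0.0
[0.33, 0.0, 0.01] rx -0.0
[253.92408742 165.41113267]
[254.16011414 261.37399926]
```

View pics/w3.png

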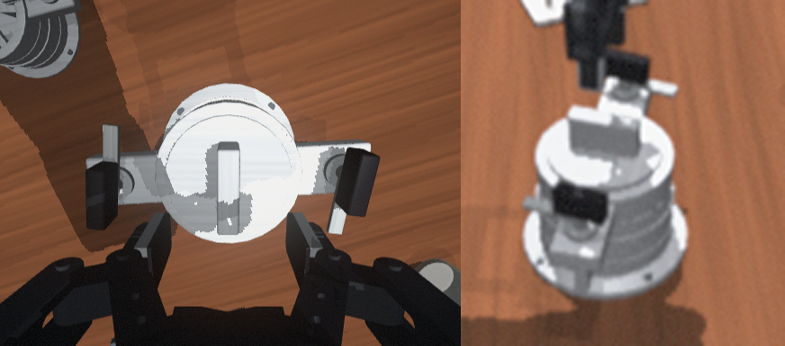

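Wrist view (left): fingers straddle the cap bar at display (228,188). Both knobs are turned, with tabs swung off at display (110,140) and (338,215). The right-hand bar in the picture (the left knob) looks tilted, so I measure both bars.

```bash
python3 - <<'E'
from h import *
c=dict(np.load('w3.npz')); im=c['img']
o=np.hstack([cv2.resize(im[120:280,80:180],(400,580)),cv2.resize(im[120:280,330:430],(400,580))])
save('w3c.png',o)
g=im.max(2)
for (a,b) in((85,150),(360,425)):
    m=np.zeros_like(g); m[160:270,a:b]=(g[160:270,a:b]<75)
    n,l,st,ce=cv2.connectedComponentsWithStats(m); i=1+st[1:,4].argmax()
    r=cv2.minAreaRect(np.argwhere(l==i)[:,::-1].astype(np.float32)); print(st[i],r)
E
```

```text
[  85  160   65  110 4106] ((116.99998474121094, 214.49996948242188), (108.99998474121094, 63.99999237060547), 90.0)
[ 363  164   59   94 2849] ((389.7647399902344, 212.94119262695312), (44.141483306884766, 97.98439025878906), 14.03624439239502)
```

View pics/w3c.png

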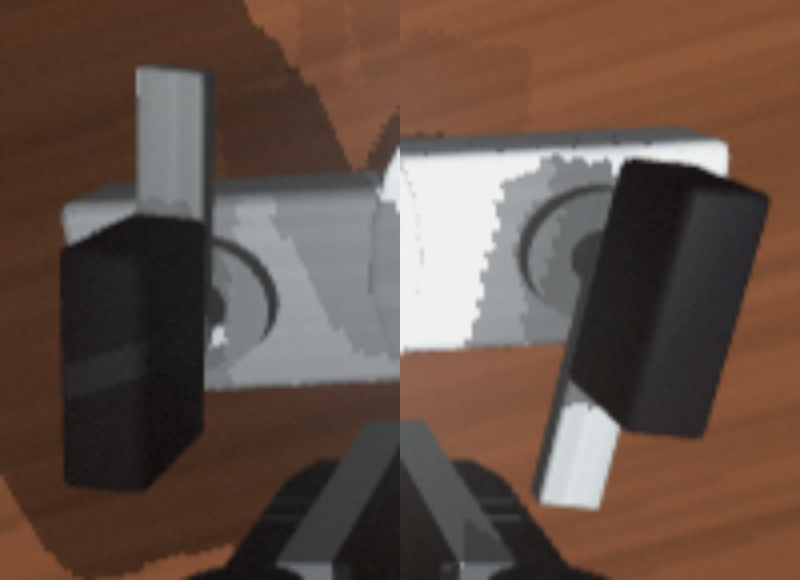

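```bash
python3 - <<'E'
from h import *
c=dict(np.load('w3.npz'))
P=lambda x,y,z:ray(c,(x-400)/4+330 if x>=400 else x/4+80,y/3.625+120,z)
f=lambda a,b,z:(lambda d:(np.arctan2(d[1],d[0]),np.linalg.norm(d)))(P(*b,z)-P(*a,z))
print('R bar',f((66,485),(64,255),.151),f((143,488),(138,222),.151),'tab',f((138,205),(138,68),.1235))
print('L bar',f((700,175),(637,430),.151),f((767,200),(703,435),.151),'tab',f((588,410),(598-0,505),.1235),f((572,385),(540,500),.1235))
print('ear R edge',f((75,205),(370,172),.105),f((210,388),(398,375),.105),'L ear',f((405,352),(560,342),.105),f((405,152),(720,140),.105))
print('L mid',(P(700,175,.151)+P(703,435,.151))/2,'R mid',(P(66,485,.151)+P(138,222,.151))/2)
E
```

```text
R bar (np.float64(2.7052837269783145), np.float64(0.043499446861602495)) (np.float64(2.729301794598838), np.float64(0.04981745218311648)) tab (np.float64(2.712944111613834), np.float64(0.026434260424526953))
L bar (np.float64(-0.4075312962113359), np.float64(0.04648852000298327)) (np.float64(-0.41463417831729055), np.float64(0.043174641752212355)) tab (np.float64(-0.125120181691158), np.float64(0.021604103292137227)) (np.float64(-0.4491471037956761), np.float64(0.025739217912267152))
ear R edge (np.float64(1.3811773031610604), np.float64(0.056790368776020936)) (np.float64(1.3383687848315362), np.float64(0.037517962955544853)) L ear (np.float64(1.3333072488587199), np.float64(0.03023378774461661)) (np.float64(1.2999260675794135), np.float64(0.058575164192558565))
L mid [0.54617217 0.07324743 0.151     ] R mid [ 0.49629679 -0.10971553  0.151     ]
```

Both bars agree: 2.715 versus −0.41 + π = 2.73, equal to 1.40 from the tab-in direction. Both knobs are on their stops. Now I grip the cap.

move_arm:
  plan:
    - {"translation": [0.36,0,0],"rot": [0,-0.08,0.02],"hand": 0.3}
    - {"translation": [0.36,0,0],"rot": [0,0,0],"hand": 0.3}
    - {"translation": [0.36,0,0],"rot": [0,0,0],"hand": 0.3}
    - {"translation": [0.36,0,0],"rot": [0,0,0],"hand": 0.3}
    - {"translation": [0.36,0,0],"rot": [0,0,0],"hand": 0.3}
    - {"translation": [0.36,0,0],"rot": [0,0,0],"hand": 0.3}
    - {"translation": [0.36,0,0],"rot": [0,0,0],"hand": 0.3}
    - {"translation": [0,0,0],"rot": [0,0,0],"hand": 0.3}
    - {"translation": [0,0,0],"rot": [0,0,0],"hand": 0.3}
    - {"translation": [0,0,0],"rot": [0,0,0],"hand": 0.3}

```text
clock: 22.85
tool_pos: [0.5212, -0.0185, 0.1205]
ee_rot: [0.11, 0.699, -0.11, 0.698]
force: [0.2, -0.3, -0.2]
grip_width: 0.0598
```

```bash
python3 - <<'E'
from h import *
rows([.5225,-.019,.123],1.26,1)
E
```

```text
tcp [ 0.5212 -0.0185  0.1205] psi 1.257 dpsi 0.003 tilt [ 0.     -0.0006  0.0004] F [ 0.2 -0.3 -0.2] T [-0.    0.08 -0.03] w 0.0598 t 22.85
[-0.08, -0.0, 0.05] rx -0.03
```

move_arm:
  force: 45
  plan:
    - {"translation": [-0.07,0,0.03],"rot": [0,0,0],"hand": 0.3}
    - {"translation": [0,0,0],"rot": [0,0,0],"hand": 1}
    - {"translation": [0,0,0],"rot": [0,0,0],"hand": 1}
    - {"translation": [0,0,0],"rot": [0,0,0],"hand": 1}
    - {"translation": [0,0,0],"rot": [0,0,0],"hand": 1}
    - {"translation": [0,0,0],"rot": [0,0,0],"hand": 1}
    - {"translation": [0,0,0],"rot": [0,0,0],"hand": 1}
    - {"translation": [0,0,0],"rot": [-0.4,0,0],"hand": 1}
    - {"translation": [0,0,0],"rot": [-0.5,0,0],"hand": 1}
    - {"translation": [0,0,0],"rot": [-0.5,0,0],"hand": 1}

```text
clock: 24.1
tool_pos: [0.5225, -0.0189, 0.1237]
ee_rot: [0.065, 0.704, -0.065, 0.704]
force: [-0.1, 0.9, 1.4]
grip_width: 0.0154
```

```bash
python3 - <<'E'
from h import *
rows([.5225,-.019,.123],1.26,1)
E
```

```text
tcp [ 0.5225 -0.0189  0.1237] psi 1.387 dpsi -0.127 tilt [-0.      0.0009  0.0001] F [-0.1  0.9  1.4] T [ 0.02 -0.05 -0.04] w 0.0154 t 24.1
[0.02, -0.0, 0.0] rx 1.45
```

Free so far (0.13 rad). I continue to 0.3 rad and check.

move_arm:
  plan:
    - {"translation": [0,0,0],"rot": [-0.5,0,0],"hand": 1}
    - {"translation": [0,0,0],"rot": [-0.5,0,0],"hand": 1}
    - {"translation": [0,0,0],"rot": [-0.5,0,0],"hand": 1}
    - {"translation": [0,0,0],"rot": [-0.5,0,0],"hand": 1}
    - {"translation": [0,0,0],"rot": [-0.4,0,0],"hand": 1}
    - {"translation": [0,0,0],"rot": [0,0,0],"hand": 1}
    - {"translation": [0,0,0],"rot": [0,0,0],"hand": 1}
    - {"translation": [0,0,0],"rot": [0,0,0],"hand": 1}
    - {"translation": [0,0,0],"rot": [0,0,0],"hand": 1}
    - {"translation": [0,0,0],"rot": [0,0,0],"hand": 1}

```text
clock: 25.35
tool_pos: [0.5225, -0.0189, 0.1237]
ee_rot: [-0.015, 0.707, 0.014, 0.707]
force: [0.0, 0.5, 1.7]
grip_width: 0.0154
```

```bash
python3 - <<'E'
from h import *
rows([.5225,-.019,.123],2.22,1)
E
```

```text
tcp [ 0.5225 -0.0189  0.1237] psi 1.612 dpsi 0.608 tilt [-0.      0.0009  0.0003] F [0.  0.5 1.7] T [ 0.06 -0.    0.12] w 0.0154 t 25.35
[0.02, -0.0, -0.0] rx -6.97
```

move_arm:
  plan:
    - {"translation": [0,0,0],"rot": [-0.7,0,0],"hand": 1}
    - {"translation": [0,0,0],"rot": [-0.8,0,0],"hand": 1}
    - {"translation": [0,0,0],"rot": [-0.8,0,0],"hand": 1}
    - {"translation": [0,0,0],"rot": [-0.8,0,0],"hand": 1}
    - {"translation": [0,0,0],"rot": [-0.8,0,0],"hand": 1}
    - {"translation": [0,0,0],"rot": [-0.8,0,0],"hand": 1}
    - {"translation": [0,0,0],"rot": [-0.7,0,0],"hand": 1}
    - {"translation": [0,0,0],"rot": [-0.6,0,0],"hand": 1}
    - {"translation": [0,0,0],"rot": [-0.4,0,0],"hand": 1}
    - {"translation": [0,0,0],"rot": [0,0,0],"hand": 1}

```text
clock: 26.6
tool_pos: [0.5225, -0.019, 0.1237]
ee_rot: [-0.214, 0.674, 0.214, 0.674]
force: [-0.8, -0.5, 0.8]
grip_width: 0.0155
```

```bash
python3 - <<'E'
from h import *
rows([.5225,-.019,.123],2.22,1)
E
```

```text
tcp [ 0.5225 -0.019   0.1237] psi 2.186 dpsi 0.034 tilt [-0.      0.0009  0.0006] F [-0.8 -0.5  0.8] T [ 0.03  0.02 -0.01] w 0.0155 t 26.6
[0.02, -0.0, -0.0] rx -0.38
```

move_arm:
  plan:
    - {"translation": [0,0,0],"rot": [-0.3,0,0],"hand": 1}
    - {"translation": [0,0,0],"rot": [0,0,0],"hand": 1}
    - {"translation": [-0.06,0,0],"rot": [0,0,0],"hand": 1}
    - {"translation": [-0.06,0,0],"rot": [0,0,0],"hand": 1}
    - {"translation": [-0.06,0,0],"rot": [0,0,0],"hand": 1}
    - {"translation": [-0.06,0,0],"rot": [0,0,0],"hand": 1}
    - {"translation": [-0.06,0,0],"rot": [0,0,0],"hand": 1}
    - {"translation": [-0.06,0,0],"rot": [0,0,0],"hand": 1}
    - {"translation": [0,0,0],"rot": [0,0,0],"hand": 1}
    - {"translation": [0,0,0],"rot": [0,0,0],"hand": 1}

```text
clock: 27.85
tool_pos: [0.5221, -0.0189, 0.1346]
ee_rot: [-0.223, 0.671, 0.223, 0.671]
force: [0.3, -0.3, -1.9]
grip_width: 0.0153
```

```bash
python3 - <<'E'
from h import *
rows([.5225,-.019,.25],2.22,1)
E
```

```text
tcp [ 0.5221 -0.0189  0.1346] psi 2.213 dpsi 0.007 tilt [ 0.     -0.0002 -0.0004] F [ 0.3 -0.3 -1.9] T [ 0.01  0.02 -0.02] w 0.0153 t 27.85
[-3.85, -0.01, 0.01] rx -0.08
```

move_arm:
  plan:
    - {"translation": [-0.2,0,0],"rot": [0,0,0],"hand": 1}
    - {"translation": [-0.3,0,0],"rot": [0,0,0],"hand": 1}
    - {"translation": [-0.4,0,0],"rot": [0,0,0],"hand": 1}
    - {"translation": [-0.5,0,0],"rot": [0,0,0],"hand": 1}
    - {"translation": [-0.5,0,0],"rot": [0,0,0],"hand": 1}
    - {"translation": [-0.5,0,0],"rot": [0,0,0],"hand": 1}
    - {"translation": [-0.5,0,0],"rot": [0,0,0],"hand": 1}
    - {"translation": [-0.5,0,0],"rot": [0,0,0],"hand": 1}
    - {"translation": [-0.5,0,0],"rot": [0,0,0],"hand": 1}
    - {"translation": [-0.5,0,0],"rot": [0,0,0],"hand": 1}

```text
clock: 29.1
tool_pos: [0.522, -0.0189, 0.2763]
ee_rot: [-0.223, 0.671, 0.223, 0.671]
force: [0.2, 0.0, -1.9]
grip_width: 0.015
```

```bash
python3 - <<'E'
from h import *
rows([.522,-.019,.293],2.21,1)
E
```

```text
tcp [ 0.522  -0.0189  0.2763] psi 2.213 dpsi -0.003 tilt [-0.      0.0003  0.    ] F [ 0.2  0.  -1.9] T [ 0.   -0.05  0.02] w 0.015 t 29.1
[-0.56, -0.0, -0.0] rx 0.03
```

move_arm:
  plan:
    - {"translation": [-0.3,0,0],"rot": [0,0,0],"hand": 1}
    - {"translation": [-0.2,0,0],"rot": [0,0,0],"hand": 1}
    - {"translation": [-0.1,0,0],"rot": [0,0,0],"hand": 1}
    - {"translation": [0,0,0],"rot": [0,0,0],"hand": 1}
    - {"translation": [0,0,0],"rot": [0,0,0],"hand": 1}
    - {"translation": [0,0,0],"rot": [0,0,0],"hand": 1}
    - {"translation": [0,0,0],"rot": [0,0,0],"hand": 1}
    - {"translation": [0,0,0],"rot": [0,0,0],"hand": 1}
    - {"translation": [0,0,0],"rot": [0,0,0],"hand": 1}
    - {"translation": [0,0,0],"rot": [0,0,0],"hand": 1}

```text
clock: 30.35
tool_pos: [0.5218, -0.0189, 0.295]
ee_rot: [-0.223, 0.671, 0.223, 0.671]
force: [-0.4, 0.9, -1.8]
grip_width: 0.015
```

```bash
python3 - <<'E'
from h import *
rows([.522,-.019,.293],2.21,1); print(abs(arm.observe()['dq']).max())
d=arm.read_camera('side'); save('s4.png',d['img'])
E
```

```text
tcp [ 0.5218 -0.0189  0.295 ] psi 2.213 dpsi -0.003 tilt [ 0.     -0.0007 -0.0008] F [-0.4  0.9 -1.8] T [-0.05  0.01 -0.01] w 0.015 t 30.35
[0.07, -0.01, 0.0] rx 0.03
0.0025254587375244065
```

View pics/s4.png

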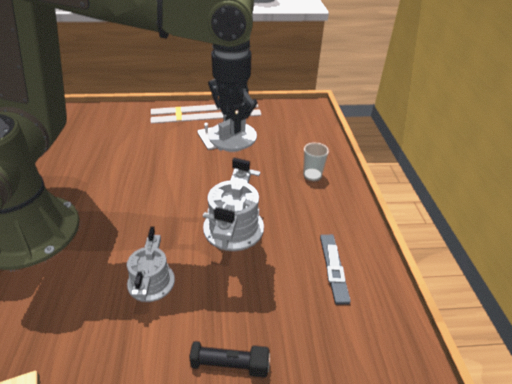

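The cap hangs level in the gripper at about (233,135), well above the gauge at (234,210). Both knobs stay turned, and the flashlight, tumbler, opener and what shows of the knot board are where they were.

```bash
python3 -c "
from bench import arm
print(arm.job_done())"
```

```text
the job is handed in; nothing more can be done
None
```

The rain gauge is open and the job is handed in at about 30 s of the 72 s allowed, with the arm still holding the cap. I turned both knobs counterclockwise to their end stops, then turned the cap. It went freely counterclockwise to about 0.9 rad from the gauge's axis, so I never had to try the other way. I then lifted it straight up.

- **Knobs:** In the wrist picture both bars lay about 1.40 rad from the tab-in direction and agreed to within 0.02 rad. Both tabs are off the cap.
- **Cap:** It is held level (tool tilt under 0.001 rad) and still, about 0.17 m above its seat. That leaves the plug about 15 cm above the rim and 11 cm above the knobs. The wrist reads 1.8 N, which fits the cap's weight.
- **Bystanders:** The last side view shows the flashlight, tumbler and opener where they were. The knot board is partly hidden behind the cap, but the arm went nowhere near it.
- **Over-pressed stop:** I pushed the left knob about 0.3 rad past its stop against the give in the grip. The wrist torque reached about 6.7 N m, while the force stayed under 4 N. I backed off before letting go, and the knob was still at its stop afterwards.

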